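Find the jam jar that did not seal and set it aside

ROBOT

A 6-joint arm with a two-finger parallel gripper is mounted at the origin on a cart in front of the work surface, level with it; the furniture and walls round the work are solid. World frame = base frame: x ahead of the robot, y to its left, z up, the work surface at z = 0. Lengths are in m, angles in rad, forces in N, time in s.
With the tool pointing down it reaches from about 0.2 to 0.875 m from the base axis. Payload 3.4 kg.
Tool frame: the origin (TCP) lies on the centre line of the jaws, within the pads' length; the fingertips stand 19 mm ahead of it and the grasp point (between the pads) is the TCP (finger_overhang is the distance from the TCP to the fingertips, in m); z points along the fingers, y is the line along which they close (so a half turn about z gives the same grasp; the last joint's range is limited). The gripper opens to 94 mm and grips with 3 to 60 N. Pads are 16 mm wide; open, the fingers measure 119 mm over their backs; the gripper's body (75 mm by 177 mm) begins 78 mm behind the grasp point.
Start: joints at [-1.345, 0.276, 1.505, -0, 1.361, -0.121], TCP at [0.195, -0.541, 0.224] pointing down, gripper open.
Joint ranges: [-2.89, 2.89], [-0.75, 2.08], [0.22, 2.7], [-1.18, 4.32], [0.11, 2.71], [-2.7, 2.7]. Speed limits (rad/s): [2.57, 2.57, 3.14, 3.14, 3.14, 3.14].

INTERFACE

Orientations are given as a unit quaternion [x, y, z, w].
In Python, from rig import * gives the robot as it stands. The module is installed in compiled form; this text tells all that it offers.
- The arm moves only by the tool move_arm, never from a script. Its argument "commands" is a list of rows, each an object of numbers: "x", "y", "z": the shift along the tool's x, y, z in mm; "wx", "wy", "wz": the turn, a rotation vector about the tool's x, y, z in degrees; "hand": the finger opening in mm, from 0 to 94. In form: [{"x": .., "y": .., "z": .., "wx": .., "wy": .., "wz": .., "hand": ..}, ...]. A call has 1 to 12 rows; each row shifts and turns the commanded pose from where the row before left it, along the tool's axes as they then stand; what a row does not reach is not made up. A row lasts 1/12 s, in which the tool goes at most 41.7 mm and 7.16 degrees, less where a joint would pass 70% of its speed; a pose out of reach is approached as far as the arm can. A call with a gripper value outside its range is refused whole. The fingers move at their own pace and stop on an object; the grip force is fixed at half the most. Time passes only in rows, so rows that do not move let the fingers close. It gives the time, the measured TCP pose, the force, the opening and the grip force at its end, in the units of the state.
- read_state(): the state, without advancing time (a new reading comes with each control period).
- snapshot(name): name is "scene" or "side" or "wrist"; returns a dict with "img" (420x560x3 uint8, red, green, blue), "vertical_fov" (degrees; the focal length in pixels is half the picture's height over the tangent of half this angle, whatever the lens; pixels are square), "cx", "cy" (the principal point, pixels), "dist" ([k1, k2, p1, p2, k3] as OpenCV has them; the pictures are not rectified), "R" (3x3) and "t" (3): a world point X has camera coordinates R X + t; the wrist camera has in their place "hand_eye" (4x4, takes a point from camera to tool coordinates, whose origin is the TCP and whose axes are the flange's). Camera axes: x right, y down, z forward; pixel columns grow to the right and rows downward; lengths in m; the calibration is good to about 2 mm. A picture is of the moment at which its call begins: read the wrist's pose just before it. There is no depth.
- hand_in(): hands the job in; it is judged then, once.
The state is a dict: "clock": time; "joint_positions": joint angles; "qvel": joint speeds; "joint_efforts": joint torques, N m; "tcp_pos": TCP position; "ee_rot": TCP orientation; "ft_force": force on the tool from outside, world axes, zero at the start; "torque": the same for the moment, N m; "finger_gap": opening from 0.0 (shut) to 1.0 (fully open); "grasp_force": force on a finger pad.
Only numpy, scipy, OpenCV 4.12 (cv2) and the standard library are available. Lean on these libraries where they do the work, as an engineer would, in place of code of your own. Each camera call takes 0.05 s, during which the arm holds its last target. There are 200 camera calls.

TASK

Four jars of jam have cooled and one of them has not sealed: press gently on the raised button in the middle of the lids until you find the one that clicks in instead of staying hard (never press harder than 20 N, which would break a good seal). Stand that jar upright in the well of the saucer, which goes to the fridge, and let go of it; leave the sealed jars standing where they are and do not disturb the other things.

Things in the scene. Friction and masses are not known exactly. Their poses are not given: they have to be found in the camera images.
- saucer: white saucer, fixed to the worktop, 105 mm across, 10 mm high at its rim; its flat well is 72 mm across and lies 5 mm above the worktop. Origin: centre of its underside, z up.
- saucer_well (a point): centre of the saucer's flat well, 5 mm above the worktop: the jar's foot belongs here.
- jar_a: one of four jam jars that look alike; each time another one may be the unsealed one. Glass 62 mm across, gold twist-off lid 63 mm across from 92 to 103 mm above the foot, about 0.3 to 0.6 kg. Loose, standing upright on the worktop, its centre at least 90 mm from the next jar's and the saucer's. Origin: centre of the foot, z up. It can be taken by the lid's rim from above.
- jar_b: another of the four, the same in everything that can be seen.
- jar_c: another of the four, the same in everything that can be seen.
- jar_d: another of the four, the same in everything that can be seen.
- button_a_top (a point): top centre of the button of jar_a's lid: the lid's raised round centre, a gold sheet-metal dome 30 mm across that stands 4 mm proud of the lid, its top 107 mm above the jar's foot.
- button_b_top (a point): top centre of the button of jar_b's lid, as for jar_a.
- button_c_top (a point): top centre of the button of jar_c's lid, as for jar_a.
- button_d_top (a point): top centre of the button of jar_d's lid, as for jar_a.
- button_a (a joint): how far the button of jar_a is pressed in, m: 0 out (all start so), 0.0025 fully in. On a sealed jar it is drawn tight: it gives less than 0.6 mm at 15 N, without a click, and comes back out. On the unsealed jar it stands firm up to about 4.5 N, then gives way with falling resistance (the click, about 0.1 s), goes in by itself to a hard stop at 2.5 mm and stays in (it would take 4.5 N to pull it out).
- button_b (a joint): how far the button of jar_b is pressed in, m: 0 out (all start so), 0.0025 fully in. As for jar_a.
- button_c (a joint): how far the button of jar_c is pressed in, m: 0 out (all start so), 0.0025 fully in. As for jar_a.
- button_d (a joint): how far the button of jar_d is pressed in, m: 0 out (all start so), 0.0025 fully in. As for jar_a.
- lemon: yellow lemon, 78 x 55 x 56 mm, bystander, to be left alone. Origin: centre of its underside.
- salt_shaker: glass salt shaker with a grey cap, 44 mm across, 90 mm high, bystander, to be left alone. Origin: centre of its underside.
- garlic: garlic bulb, 53 mm across, bystander, to be left alone. Origin: centre of its underside.
- spice_jar: spice jar with a green cap, 46 mm across, 106 mm high, bystander, to be left alone. Origin: centre of its underside.
Mind the look-alikes: they are no part of the job. What is shaped like the jar_d but red is not meant.

How it is judged:
On the way, in this order (a step that is already met when the one before it is completed fails the run):
1. the button of the unsealed jar has been pressed until it clicked in (value of joint any of button_a, button_b, button_c, button_d above 0.0019 m), for 0.1 s.
2. that jar has been lifted clear of the worktop (((value of joint button_a above 0.0019 m and height (world z) of jar_a above 0.015 m) or (value of joint button_b above 0.0019 m and height (world z) of jar_b above 0.015 m) or (value of joint button_c above 0.0019 m and height (world z) of jar_c above 0.015 m) or (value of joint button_d above 0.0019 m and height (world z) of jar_d above 0.015 m))), for 0.2 s.
At the end, for the whole second after the job is handed in: The jar whose button clicked in (over 1.9 mm) stands upright (0.08 rad) and still on the saucer's well, centre within 15 mm of the well's, foot 2 to 9 mm above the worktop; the other three stand upright within 20 mm of where they were, buttons out (under 1.3 mm in) (((value of joint button_a above 0.0019 m and horizontal distance between jar_a and saucer_well below 0.015 m and height (world z) of jar_a between 0.002 and 0.009 m and angle between each of jar_a, jar_b, jar_c, jar_d's own z axis and vertical below 0.08 rad and linear speed of jar_a below 0.02 m/s and value of joint each of button_b, button_c, button_d below 0.0013 m and distance of each of jar_b, jar_c, jar_d from where it was at the start of the episode below 0.02 m) or (value of joint button_b above 0.0019 m and horizontal distance between jar_b and saucer_well below 0.015 m and height (world z) of jar_b between 0.002 and 0.009 m and angle between each of jar_b, jar_a, jar_c, jar_d's own z axis and vertical below 0.08 rad and linear speed of jar_b below 0.02 m/s and value of joint each of button_a, button_c, button_d below 0.0013 m and distance of each of jar_a, jar_c, jar_d from where it was at the start of the episode below 0.02 m) or (value of joint button_c above 0.0019 m and horizontal distance between jar_c and saucer_well below 0.015 m and height (world z) of jar_c between 0.002 and 0.009 m and angle between each of jar_c, jar_a, jar_b, jar_d's own z axis and vertical below 0.08 rad and linear speed of jar_c below 0.02 m/s and value of joint each of button_a, button_b, button_d below 0.0013 m and distance of each of jar_a, jar_b, jar_d from where it was at the start of the episode below 0.02 m) or (value of joint button_d above 0.0019 m and horizontal distance between jar_d and saucer_well below 0.015 m and height (world z) of jar_d between 0.002 and 0.009 m and angle between each of jar_d, jar_a, jar_b, jar_c's own z axis and vertical below 0.08 rad and linear speed of jar_d below 0.02 m/s and value of joint each of button_a, button_b, button_c below 0.0013 m and distance of each of jar_a, jar_b, jar_c from where it was at the start of the episode below 0.02 m))); the robot touches nothing.
It fails at once if the button of any lid is pressed harder than 20 N (contact force between any of button_a, button_b, button_c, button_d and the fingers above 20 N).
It fails at once if a jar whose button has not clicked in is lifted or shoved 20 mm or more ((value of joint button_a below 0.0013 m and (height (world z) of jar_a above 0.015 m or distance of jar_a from where it was at the start of the episode above 0.02 m)) or (value of joint button_b below 0.0013 m and (height (world z) of jar_b above 0.015 m or distance of jar_b from where it was at the start of the episode above 0.02 m)) or (value of joint button_c below 0.0013 m and (height (world z) of jar_c above 0.015 m or distance of jar_c from where it was at the start of the episode above 0.02 m)) or (value of joint button_d below 0.0013 m and (height (world z) of jar_d above 0.015 m or distance of jar_d from where it was at the start of the episode above 0.02 m))).
It fails at once if a jar is tipped by 0.4 rad or more (angle between any of jar_a, jar_b, jar_c, jar_d's own z axis and vertical above 0.4 rad).
It fails at once if a bystander (lemon, salt shaker, garlic, spice jar) is shoved by 25 mm or more (distance of any of lemon, salt_shaker, garlic, spice_jar from where it was at the start of the episode above 0.025 m).
It also fails if it takes over 72 s, if anything falls off the work surface, if the arm or the gripper's body presses on something with over 40 N, if the wrist force passes 120 N, or if a joint passes its speed limit or range.

## Working session

There is one attempt and no reset: what is moved stays moved. The work goes in short steps, Python scripts to look and compute and a tool call to move; the robot and the scene stay as the last step left them, time stands still between calls to the robot, and variables do not carry over. Pictures are saved under pics/ and viewed, at most 10 in all, crops included, and the job is handed in when it is done.

Besides the shell and the picture viewer there is one more tool, called after ">>>" by a JSON object that holds its "method" and its "body", one argument or row to a line. move_arm: Moves the arm, as the interface text tells. Its arguments: {"type":"object","properties":{"commands":{"type":"array","items":{"type":"object","properties":{"x":{"type":"number"},"y":{"type":"number"},"z":{"type":"number"},"wx":{"type":"number"},"wy":{"type":"number"},"wz":{"type":"number"},"hand":{"type":"number"}}}}},"required":["commands"]}

```bash
mkdir -p pics; cat > h.py <<'E'
from rig import *
import numpy as np, cv2
from scipy.spatial.transform import Rotation as Ro
def cam(n):
    st=read_state(); s=snapshot(n)
    f=s["img"].shape[0]/2/np.tan(np.radians(s["vertical_fov"])/2)
    K=np.array([[f,0,s["cx"]],[0,f,s["cy"]],[0,0,1]])
    if n=="wrist":
        T=np.eye(4);T[:3,:3]=Ro.from_quat(st["ee_rot"]).as_matrix();T[:3,3]=st["tcp_pos"]
        C=T@np.array(s["hand_eye"]); R=C[:3,:3].T; t=-R@C[:3,3]
    else: R=np.array(s["R"]);t=np.array(s["t"])
    return dict(img=s["img"],K=K,d=np.array(s["dist"],float),R=R,t=t)
def ray(c,px,z):
    p=cv2.undistortPoints(np.array([[px]],float),c["K"],c["d"])[0,0]
    d=c["R"].T@np.array([p[0],p[1],1]);o=-c["R"].T@c["t"]
    return o+d*(z-o[2])/d[2]
def proj(c,X):
    return cv2.projectPoints(np.array(X,float).reshape(-1,1,3),cv2.Rodrigues(c["R"])[0],c["t"],c["K"],c["d"])[0][:,0]
E
python3 - <<'E'
from h import *
st=read_state();print({k:np.round(v,3) for k,v in st.items()})
for n in("scene","side","wrist"):
    c=cam(n);cv2.imwrite(f"pics/{n}0.png",c["img"][:,:,::-1]);print(n,-c["R"].T@c["t"])
E
```

```text
{'clock': np.float64(0.0), 'joint_positions': array([-1.345,  0.277,  1.506, -0.   ,  1.361, -0.121]), 'qvel': array([-0.   , -0.001, -0.002, -0.001,  0.001, -0.   ]), 'joint_efforts': array([ 1.0000e-03, -4.0457e+01, -2.3723e+01,  7.0000e-02,  3.4000e-02,
       -0.0000e+00]), 'tcp_pos': array([ 0.195, -0.54 ,  0.224]), 'ee_rot': array([ 0.985,  0.173, -0.   , -0.001]), 'ft_force': array([ 0.596,  0.41 , -0.543]), 'torque': array([ 0.011,  0.012, -0.001]), 'grasp_force': np.float64(0.0), 'finger_gap': np.float64(1.001)}
scene [ 0.00196197 -0.92182851  1.13564254]
side [0.09756721 0.35175694 1.04563472]
wrist [ 0.26744306 -0.5137309   0.38460803]
```

View pics/scene0.png

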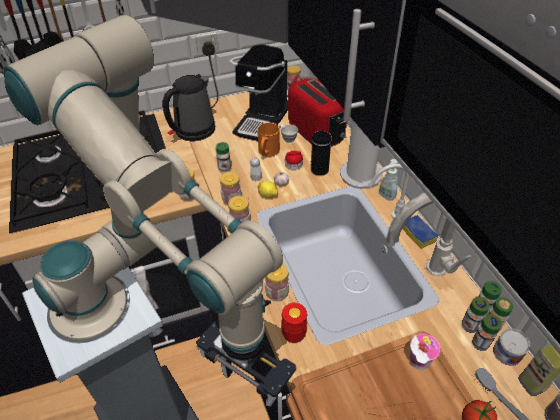

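View pics/side0.png

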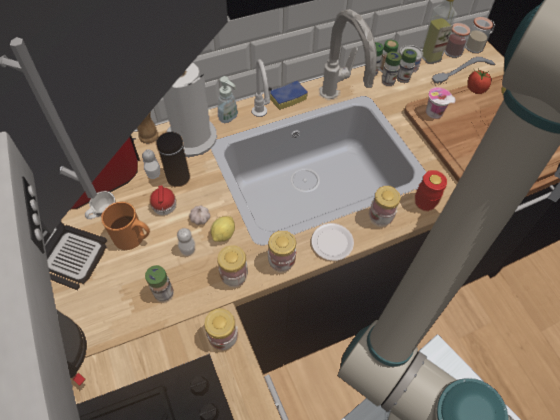

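The side picture shows four gold lids at about (221,325), (232,260), (283,245) and (386,203). The red look-alike is at (431,190), the saucer at (332,241), the lemon at (223,228), the salt shaker at (185,240) and the spice jar at (159,283). The four gold jars are the ones meant.

```bash
python3 - <<'E'
from h import *
def blobs(c,lo,hi,amin):
    hsv=cv2.cvtColor(c["img"],cv2.COLOR_RGB2HSV);m=cv2.inRange(hsv,lo,hi)
    m=cv2.morphologyEx(m,cv2.MORPH_OPEN,np.ones((3,3)))
    n,l,s,ce=cv2.connectedComponentsWithStats(m)
    return m,[(s[i],ce[i]) for i in range(1,n) if s[i,4]>amin]
c=cam("side")
hsv=cv2.cvtColor(c["img"],cv2.COLOR_RGB2HSV)
for p in[(221,325),(232,262),(283,243),(386,197),(223,228),(250,275),(332,241)]: print(p,hsv[p[1],p[0]],hsv[p[1]+8,p[0]+3])
for n in("side","scene"):
    c=cam(n)
    m,b=blobs(c,(17,110,120),(30,255,255),60)
    for s,ce in b: print(n,s,ce.round(1),ray(c,ce,.1).round(3))
m,b=blobs(cam("side"),(0,0,170),(180,45,255),500)
c=cam("side")
for s,ce in b:
  print("white",s,ce.round(1),ray(c,ce,.009).round(4))
big=cv2.resize(c["img"][170:370,140:460],None,fx=2.5,fy=2.5,interpolation=cv2.INTER_CUBIC)
cv2.imwrite("pics/crop1.png",big[:,:,::-1])
E
```

```text
(221, 325) [ 21 114 211] [ 21 110 192]
(232, 262) [ 20 121 183] [ 20 128 126]
(283, 243) [ 21 113 207] [ 21 105 202]
(386, 197) [ 20 120 199] [ 21 113 198]
(223, 228) [ 24 119 210] [ 24 128 158]
(250, 275) [ 16  79 196] [ 17  81 194]
(332, 241) [  9   9 206] [  4   9 207]
side [430 175  11   9  75] [434.9 178.9] [ 0.414 -0.403  0.1  ]
side [380 189  18  18 199] [388.6 196.2] [ 0.449 -0.272  0.1  ]
side [211 217  24  24 449] [222.5 228.5] [0.619 0.093 0.1  ]
side [274 235  15  14 159] [281.  241.5] [0.51  0.009 0.1  ]
side [222 249  20  23 304] [231.8 258.9] [0.542 0.121 0.1  ]
side [209 313  26  25 454] [220.5 324.4] [0.434 0.226 0.1  ]
scene [287  66  13   8  89] [293.   69.2] [1.131 0.556 0.1  ]
scene [220 172  20  15 236] [229.2 178.6] [0.547 0.12  0.1  ]
scene [257 180  21  16 260] [267.1 187.7] [0.62  0.012 0.1  ]
scene [228 196  21  17 278] [237.9 203.6] [0.509 0.007 0.1  ]
scene [267 265  22  18 256] [278.2 274.4] [ 0.452 -0.281  0.1  ]
scene [289 308  11  10  88] [294.1 312.4] [ 0.416 -0.399  0.1  ]
scene [543 346  12  14 107] [548.7 352.1] [ 0.833 -0.85   0.1  ]
white [  212    97   213   163 11639] [308.8 187.8] [ 0.6327 -0.1827  0.009 ]
white [   0  132   48  288 6852] [ 15.2 314.5] [0.7731 0.5874 0.009 ]
white [ 421  336   58   43 1170] [447.3 359. ] [ 0.0929 -0.1266  0.009 ]
white [407 365  41  38 892] [426.3 383. ] [ 0.0866 -0.0523  0.009 ]
```

View pics/crop1.png

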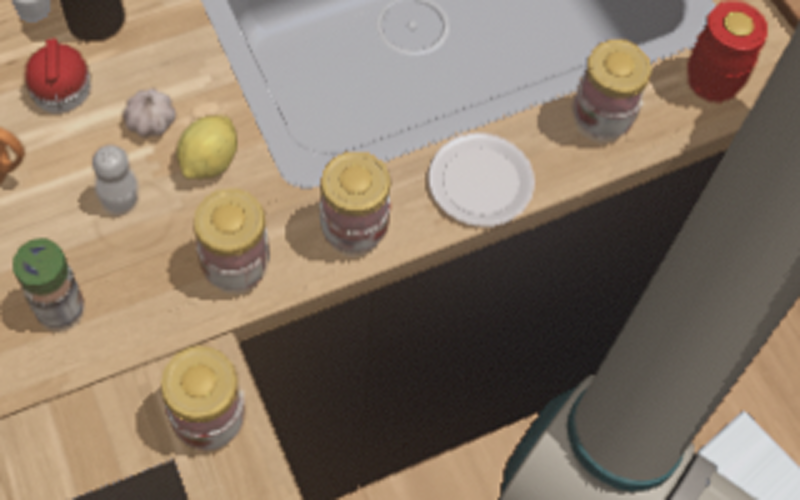

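The crop confirms four gold-lidded jars. The red one at crop (727,50) has a red body and is not meant. Next I level the tool's yaw, close the fingers and go above the first jar.

>>> {"method": "move_arm", "body": {
  "commands": [
    {"wz": 6.7, "hand": 0},
    {"wz": 6.7, "hand": 0},
    {"wz": 6.5, "hand": 0},
    {"x": 28, "y": -29, "hand": 0},
    {"x": 28, "y": -29, "hand": 0},
    {"x": 28, "y": -29, "hand": 0},
    {"x": 28, "y": -29, "hand": 0},
    {"x": 28, "y": -29, "hand": 0},
    {"x": 28, "y": -29, "hand": 0},
    {"x": 28, "y": -29, "hand": 0},
    {"x": 28, "y": -29, "hand": 0},
    {"x": 28, "y": -29, "hand": 0}
  ]
}}

```text
schema error: expected keys x, y, z, wx, wy, wz, hand
```

```bash
python3 - <<'E'
from h import *
st=read_state();print(st["clock"],st["tcp_pos"],Ro.from_quat(st["ee_rot"]).as_matrix().round(3).tolist(),st["ft_force"],st["joint_positions"].round(2))
c=cam("wrist");cv2.imwrite("pics/w1.png",c["img"][:,:,::-1])
print(proj(c,[.449,-.277,.107]))
c=cam("side")
print("saucer",ray(c,(332.4,241.6),.009))
E
```

```text
0.4 [ 0.19540464 -0.54072217  0.22432867] [[0.94, 0.34, -0.0], [0.34, -0.94, 0.0], [0.0, -0.0, -1.0]] [ 0.15279679 -0.00286778 -0.41205655] [-1.35  0.28  1.51 -0.    1.36 -0.12]
[[  52.26838151 -238.40588551]]
saucer [ 0.47210299 -0.12337366  0.009     ]
```

View pics/w1.png

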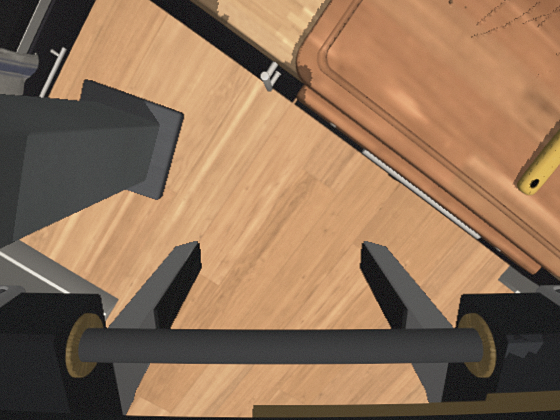

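The wrist view shows the open fingers at about (190,250) and (372,250), and the move was refused because every row needs all the keys.

>>> {"method": "move_arm", "body": {
  "commands": [
    {"x": 0, "y": 0, "z": 0, "wx": 0, "wy": 0, "wz": 6.7, "hand": 0},
    {"x": 0, "y": 0, "z": 0, "wx": 0, "wy": 0, "wz": 6.7, "hand": 0},
    {"x": 0, "y": 0, "z": 0, "wx": 0, "wy": 0, "wz": 6.5, "hand": 0},
    {"x": 28, "y": -29, "z": 0, "wx": 0, "wy": 0, "wz": 0, "hand": 0},
    {"x": 28, "y": -29, "z": 0, "wx": 0, "wy": 0, "wz": 0, "hand": 0},
    {"x": 28, "y": -29, "z": 0, "wx": 0, "wy": 0, "wz": 0, "hand": 0},
    {"x": 28, "y": -29, "z": 0, "wx": 0, "wy": 0, "wz": 0, "hand": 0},
    {"x": 28, "y": -29, "z": 0, "wx": 0, "wy": 0, "wz": 0, "hand": 0},
    {"x": 28, "y": -29, "z": 0, "wx": 0, "wy": 0, "wz": 0, "hand": 0},
    {"x": 28, "y": -29, "z": 0, "wx": 0, "wy": 0, "wz": 0, "hand": 0},
    {"x": 28, "y": -29, "z": 0, "wx": 0, "wy": 0, "wz": 0, "hand": 0},
    {"x": 20, "y": -25, "z": 0, "wx": 0, "wy": 0, "wz": 0, "hand": 0}
  ]
}}

```text
clock: 1.5
tcp_pos: [0.4415, -0.2819, 0.2247]
ee_rot: [1.0, 0.0, 0.001, 0.0]
ft_force: [0.5, 0.1, 0.1]
finger_gap: 0.187
grasp_force: 0.0
```

```bash
cat >> h.py <<'E'
def lid(c,guess,z=.103):
    "gold lid under a guess: rim contour -> points on lid plane -> circle centre"
    hsv=cv2.cvtColor(c["img"],cv2.COLOR_RGB2HSV)
    m=cv2.inRange(hsv,(15,95,60),(30,255,255))
    m=cv2.morphologyEx(m,cv2.MORPH_OPEN,np.ones((3,3)))
    cs,_=cv2.findContours(m,cv2.RETR_EXTERNAL,cv2.CHAIN_APPROX_NONE)
    g=proj(c,guess)[0]
    k=min([k for k in cs if cv2.contourArea(k)>100],key=lambda k:np.hypot(*(k[:,0].mean(0)-g)))
    P=np.array([ray(c,p,z)[:2] for p in k[:,0]])
    (x,y),r=cv2.minEnclosingCircle((P*1e4).astype(np.float32))
    return np.round([x/1e4,y/1e4,r/1e4],4),k[:,0].mean(0).round(),g.round()
E
python3 - <<'E'
from h import *
st=read_state();print(st["clock"],st["tcp_pos"],Ro.from_quat(st["ee_rot"]).as_matrix().round(3).tolist(),st["ft_force"],st["joint_positions"].round(2))
c=cam("wrist");cv2.imwrite("pics/w2.png",c["img"][:,:,::-1])
print(lid(c,[.449,-.277,.103]), proj(c,st["tcp_pos"]))
E
```

```text
1.5 [ 0.4415225  -0.28185029  0.22472002] [[1.0, 0.0, 0.001], [0.0, -1.0, -0.0], [0.001, 0.0, -1.0]] [0.47610903 0.0604864  0.11446918] [-0.7   0.2   1.61  0.    1.33  0.87]
(array([ 0.4301, -0.2674,  0.0887]), array([274., 207.]), array([275., 200.])) [[281.23384921 267.37754893]]
```

View pics/w2.png

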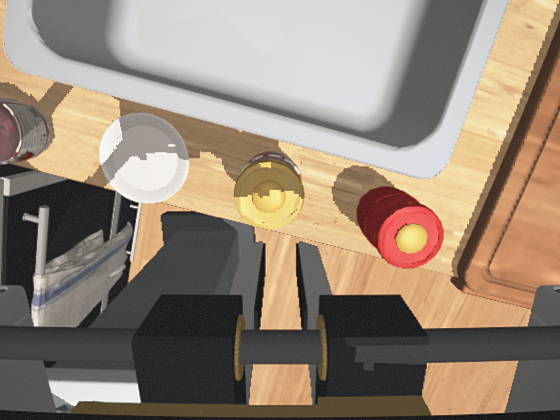

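The wrist view shows the lid of the first jar centred at about (268,193) with the button at (270,194). The saucer is centred at about (144,158), and the red look-alike is at (411,235).

```bash
cat >> h.py <<'E'
def lidh(c,guess,r,z=.103):
    "lid circle by Hough near the guess (radius r px)"
    g=cv2.medianBlur(cv2.cvtColor(c["img"],cv2.COLOR_RGB2GRAY),3); p=proj(c,guess)[0]
    h=cv2.HoughCircles(g,cv2.HOUGH_GRADIENT,1,5,param1=80,param2=12,minRadius=r-4,maxRadius=r+4)[0]
    h=h[np.hypot(h[:,0]-p[0],h[:,1]-p[1])<25][:3]
    return [(k.round(1),ray(c,k[:2],z).round(4)) for k in h]
E
python3 - <<'E'
from h import *
c=cam("wrist")
print(lidh(c,[.449,-.277,.103],35)); print("manual",ray(c,(268.5,193.5),.103),ray(c,(270,194),.107))
print("saucer",lidh(c,[.472,-.123,.01],45,.01),ray(c,(144,158),.01))
E
```

```text
[(array([269.5, 196.5,  38.4], dtype=float32), array([ 0.4549, -0.2667,  0.103 ])), (array([274.5, 201.5,  36.2], dtype=float32), array([ 0.4504, -0.2711,  0.103 ])), (array([274.5, 192.5,  35.1], dtype=float32), array([ 0.4586, -0.2711,  0.103 ]))]
manual [ 0.45763663 -0.2658711   0.103     ] [ 0.45808348 -0.2673337   0.107     ]
saucer [(array([145.5, 162.5,  47.3], dtype=float32), array([ 0.4731, -0.1206,  0.01  ])), (array([151.5, 157.5,  47.3], dtype=float32), array([ 0.4788, -0.1282,  0.01  ])), (array([152.5, 164.5,  41.8], dtype=float32), array([ 0.4708, -0.1286,  0.01  ]))] [ 0.47826964 -0.11936487  0.01      ]
```

>>> {"method": "move_arm", "body": {
  "commands": [
    {"x": 6, "y": -6, "z": 0, "wx": 0, "wy": 0, "wz": 0, "hand": 0},
    {"x": 7, "y": -7, "z": 0, "wx": 0, "wy": 0, "wz": 0, "hand": 0},
    {"x": 0, "y": 0, "z": 26, "wx": 0, "wy": 0, "wz": 0, "hand": 0},
    {"x": 0, "y": 0, "z": 26, "wx": 0, "wy": 0, "wz": 0, "hand": 0},
    {"x": 0, "y": 0, "z": 26, "wx": 0, "wy": 0, "wz": 0, "hand": 0},
    {"x": 0, "y": 0, "z": 0, "wx": 0, "wy": 0, "wz": 0, "hand": 0}
  ]
}}

```text
clock: 2.1
tcp_pos: [0.4494, -0.2694, 0.142]
ee_rot: [1.0, -0.001, -0.004, -0.003]
ft_force: [-0.6, 0.6, -0.3]
finger_gap: 0.004
grasp_force: 0.0
```

```bash
python3 - <<'E'
from h import *
st=read_state();print(st["clock"],st["tcp_pos"],st["ft_force"])
c=cam("wrist");cv2.imwrite("pics/w3.png",c["img"][:,:,::-1])
t=st["tcp_pos"]; print("tip",proj(c,t-[0,0,.019]),"below at .107",proj(c,[t[0],t[1],.107]))
E
```

```text
2.1 [ 0.44938437 -0.26940279  0.1420324 ] [-0.62908308  0.59345935 -0.29636983]
tip [[281.34657648 253.08878245]] below at .107 [[281.42490503 242.9605778 ]]
```

View pics/w3.png

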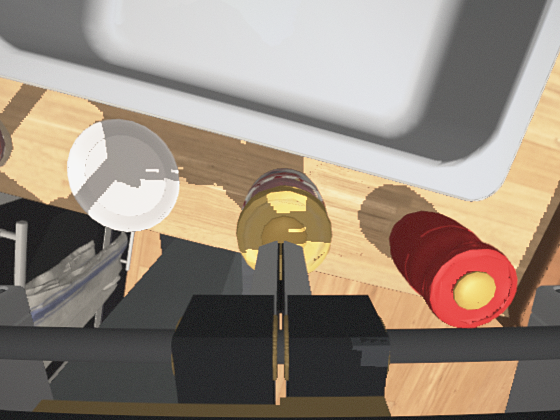

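The close view shows the lid centred at about (284,232), while the spot under the fingertips is (281,243). So the button is about 7 mm further in x and 2 mm in tool y.

>>> {"method": "move_arm", "body": {
  "commands": [
    {"x": 7, "y": 2, "z": 0, "wx": 0, "wy": 0, "wz": 0, "hand": 0},
    {"x": 0, "y": 0, "z": 5, "wx": 0, "wy": 0, "wz": 0, "hand": 0},
    {"x": 0, "y": 0, "z": 5, "wx": 0, "wy": 0, "wz": 0, "hand": 0},
    {"x": 0, "y": 0, "z": 0, "wx": 0, "wy": 0, "wz": 0, "hand": 0}
  ]
}}

```text
clock: 2.48
tcp_pos: [0.4597, -0.2732, 0.1365]
ee_rot: [1.0, -0.0, 0.0, 0.0]
ft_force: [-0.5, 0.3, -0.0]
finger_gap: 0.006
grasp_force: 0.0
```

```bash
python3 - <<'E'
from h import *
for i in range(3):
    st=read_state();print(st["clock"],st["tcp_pos"],st["ft_force"],Ro.from_quat(st["ee_rot"]).as_matrix()[:,2].round(4))
    c=cam("wrist")
t=st["tcp_pos"]
print(proj(c,[t[0],t[1],.107]),ray(c,(284,232),.103))
E
```

```text
2.4833 [ 0.45972081 -0.27315346  0.13653023] [-0.51150304  0.31940646 -0.00638013] [ 2.e-04 -2.e-04 -1.e+00]
2.5333 [ 0.45959729 -0.27303109  0.13668636] [0.33028246 1.31180096 0.32296058] [ 1.e-04 -2.e-04 -1.e+00]
2.5833 [ 0.45963699 -0.2730405   0.13680593] [0.02324963 0.01061867 0.26486599] [ 3.e-04 -4.e-04 -1.e+00]
[[281.09842798 246.45368824]] [ 0.46772165 -0.27486804  0.103     ]
```

>>> {"method": "move_arm", "body": {
  "commands": [
    {"x": 0, "y": 0, "z": 3, "wx": 0, "wy": 0, "wz": 0, "hand": 0},
    {"x": 0, "y": 0, "z": 3, "wx": 0, "wy": 0, "wz": 0, "hand": 0},
    {"x": 0, "y": 0, "z": 2, "wx": 0, "wy": 0, "wz": 0, "hand": 0},
    {"x": 0, "y": 0, "z": 0.5, "wx": 0, "wy": 0, "wz": 0, "hand": 0},
    {"x": 0, "y": 0, "z": 0.5, "wx": 0, "wy": 0, "wz": 0, "hand": 0},
    {"x": 0, "y": 0, "z": 0, "wx": 0, "wy": 0, "wz": 0, "hand": 0}
  ]
}}

```text
clock: 3.13
tcp_pos: [0.4595, -0.2729, 0.1273]
ee_rot: [1.0, -0.0, -0.0, -0.0]
ft_force: [-0.6, 0.3, 0.3]
finger_gap: 0.005
grasp_force: 0.0
```

>>> {"method": "move_arm", "body": {
  "commands": [
    {"x": 0, "y": 0, "z": 0.5, "wx": 0, "wy": 0, "wz": 0, "hand": 0},
    {"x": 0, "y": 0, "z": 0.5, "wx": 0, "wy": 0, "wz": 0, "hand": 0},
    {"x": 0, "y": 0, "z": 0, "wx": 0, "wy": 0, "wz": 0, "hand": 0}
  ]
}}

```text
clock: 3.38
tcp_pos: [0.4596, -0.2729, 0.1264]
ee_rot: [1.0, -0.0, -0.0, 0.0]
ft_force: [-0.2, -0.3, -0.2]
finger_gap: 0.007
grasp_force: 0.0
```

>>> {"method": "move_arm", "body": {
  "commands": [
    {"x": 0, "y": 0, "z": 0.5, "wx": 0, "wy": 0, "wz": 0, "hand": 0},
    {"x": 0, "y": 0, "z": 0, "wx": 0, "wy": 0, "wz": 0, "hand": 0}
  ]
}}

```text
clock: 3.55
tcp_pos: [0.4596, -0.273, 0.1263]
ee_rot: [1.0, -0.0, 0.0, 0.0]
ft_force: [-0.2, -0.0, 2.0]
finger_gap: 0.007
grasp_force: 0.8
```

>>> {"method": "move_arm", "body": {
  "commands": [
    {"x": 0, "y": 0, "z": 0.5, "wx": 0, "wy": 0, "wz": 0, "hand": 0},
    {"x": 0, "y": 0, "z": 0, "wx": 0, "wy": 0, "wz": 0, "hand": 0}
  ]
}}

```text
clock: 3.72
tcp_pos: [0.4596, -0.273, 0.1259]
ee_rot: [1.0, -0.0, 0.0, 0.0]
ft_force: [-0.7, 0.5, 4.2]
finger_gap: 0.006
grasp_force: 2.0
```

>>> {"method": "move_arm", "body": {
  "commands": [
    {"x": 0, "y": 0, "z": 0.3, "wx": 0, "wy": 0, "wz": 0, "hand": 0},
    {"x": 0, "y": 0, "z": 0, "wx": 0, "wy": 0, "wz": 0, "hand": 0}
  ]
}}

```text
clock: 3.88
tcp_pos: [0.4597, -0.273, 0.1258]
ee_rot: [1.0, -0.0, 0.0, 0.0]
ft_force: [-1.1, 0.6, 5.9]
finger_gap: 0.001
grasp_force: 3.1
```

>>> {"method": "move_arm", "body": {
  "commands": [
    {"x": 0, "y": 0, "z": 0.4, "wx": 0, "wy": 0, "wz": 0, "hand": 0},
    {"x": 0, "y": 0, "z": 0, "wx": 0, "wy": 0, "wz": 0, "hand": 0}
  ]
}}

```text
clock: 4.05
tcp_pos: [0.4597, -0.273, 0.1258]
ee_rot: [1.0, -0.0, 0.0, 0.0]
ft_force: [-1.4, 0.2, 8.1]
finger_gap: 0.006
grasp_force: 4.1
```

>>> {"method": "move_arm", "body": {
  "commands": [
    {"x": 0, "y": 0, "z": 0.4, "wx": 0, "wy": 0, "wz": 0, "hand": 0},
    {"x": 0, "y": 0, "z": 0, "wx": 0, "wy": 0, "wz": 0, "hand": 0}
  ]
}}

```text
clock: 4.22
tcp_pos: [0.4597, -0.2731, 0.1257]
ee_rot: [1.0, -0.0, 0.0, 0.0]
ft_force: [-2.2, 1.5, 10.8]
finger_gap: 0.005
grasp_force: 5.1
```

Jar A resisted up to 11 N without a click, so it is sealed. I rise and go to a spot from which the other three can be seen.

>>> {"method": "move_arm", "body": {
  "commands": [
    {"x": 0, "y": 0, "z": -30, "wx": 0, "wy": 0, "wz": 0, "hand": 0},
    {"x": -2, "y": -33, "z": -35, "wx": 0, "wy": 0, "wz": 0, "hand": 0},
    {"x": -2, "y": -36, "z": -18, "wx": 0, "wy": 0, "wz": 0, "hand": 0},
    {"x": -2, "y": -36, "z": -17, "wx": 0, "wy": 0, "wz": 0, "hand": 0},
    {"x": -2, "y": -36, "z": 0, "wx": 0, "wy": 0, "wz": 0, "hand": 0},
    {"x": -2, "y": -36, "z": 0, "wx": 0, "wy": 0, "wz": 0, "hand": 0},
    {"x": -2, "y": -36, "z": 0, "wx": 0, "wy": 0, "wz": 0, "hand": 0},
    {"x": -2, "y": -36, "z": 0, "wx": 0, "wy": 0, "wz": 0, "hand": 0},
    {"x": -2, "y": -36, "z": 0, "wx": 0, "wy": 0, "wz": 0, "hand": 0},
    {"x": -2, "y": -36, "z": 0, "wx": 0, "wy": 0, "wz": 0, "hand": 0},
    {"x": -2, "y": -36, "z": 0, "wx": 0, "wy": 0, "wz": 0, "hand": 0},
    {"x": 0, "y": -36, "z": 0, "wx": 0, "wy": 0, "wz": 0, "hand": 0}
  ]
}}

```text
clock: 5.22
tcp_pos: [0.4393, 0.1173, 0.2195]
ee_rot: [1.0, -0.0, 0.0, 0.0]
ft_force: [0.2, -0.2, -0.8]
finger_gap: 0.004
grasp_force: 0.0
```

```bash
python3 - <<'E'
from h import *
for i in range(4): cam("wrist")
st=read_state();print(st["clock"],st["tcp_pos"],st["ft_force"],st["joint_positions"].round(2))
c=cam("wrist");cv2.imwrite("pics/w4.png",c["img"][:,:,::-1])
import pickle;pickle.dump((c,st),open("w4.pkl","wb"))
print(st["tcp_pos"])
E
```

```text
5.4167 [0.43976235 0.11620496 0.21924802] [ 0.40673244 -0.61268805  0.53097781] [ 0.11  0.1   1.75 -0.    1.3   1.67]
[0.43976235 0.11620496 0.21924802]
```

View pics/w4.png

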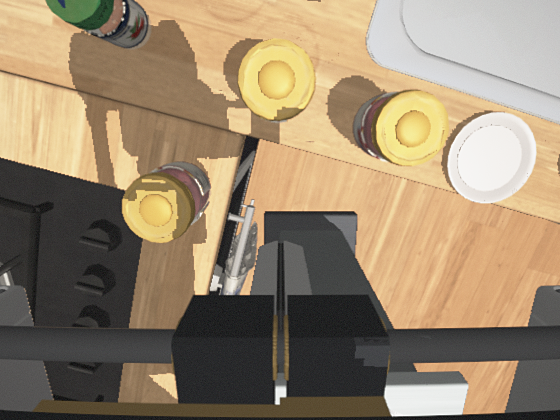

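The picture shows the three remaining lids: C at (277,80), B at (411,127) and D at (157,206). The saucer is centred at (491,157).

```bash
python3 - <<'E'
import pickle
from h import *
c,st=pickle.load(open("w4.pkl","rb"))
for n,l,b in(("B",(411,127),(412,128)),("C",(277,79.5),(276,81)),("D",(157,206),(156,209))): print(n,ray(c,l,.103).round(4),ray(c,b,.107).round(4))
print("S",ray(c,(491.5,157),.01).round(4))
print(proj(c,[st["tcp_pos"][0],st["tcp_pos"][1],.107]))
E
```

```text
B [0.5103 0.009  0.103 ] [0.5096 0.0097 0.107 ]
C [0.5464 0.1195 0.103 ] [0.5448 0.1202 0.107 ]
D [0.4425 0.2247 0.103 ] [0.4409 0.2243 0.107 ]
S [ 0.4762 -0.1239  0.01  ]
[[280.80854549 210.47514076]]
```

>>> {"method": "move_arm", "body": {
  "commands": [
    {"x": 2, "y": -36, "z": 0, "wx": 0, "wy": 0, "wz": 0, "hand": 0},
    {"x": 0, "y": -36, "z": 10, "wx": 0, "wy": 0, "wz": 0, "hand": 0},
    {"x": 0, "y": -36, "z": 20, "wx": 0, "wy": 0, "wz": 0, "hand": 0},
    {"x": 0, "y": 0, "z": 30, "wx": 0, "wy": 0, "wz": 0, "hand": 0},
    {"x": 0, "y": 0, "z": 15, "wx": 0, "wy": 0, "wz": 0, "hand": 0},
    {"x": 0, "y": 0, "z": 8, "wx": 0, "wy": 0, "wz": 0, "hand": 0},
    {"x": 0, "y": 0, "z": 5, "wx": 0, "wy": 0, "wz": 0, "hand": 0},
    {"x": 0, "y": 0, "z": 0, "wx": 0, "wy": 0, "wz": 0, "hand": 0},
    {"x": 0, "y": 0, "z": 0, "wx": 0, "wy": 0, "wz": 0, "hand": 0}
  ]
}}

```text
clock: 6.22
tcp_pos: [0.4431, 0.2228, 0.1323]
ee_rot: [1.0, -0.001, 0.001, -0.0]
ft_force: [0.8, 0.5, -0.4]
finger_gap: 0.006
grasp_force: 0.0
```

>>> {"method": "move_arm", "body": {
  "commands": [
    {"x": 0, "y": 0, "z": 0.5, "wx": 0, "wy": 0, "wz": 0, "hand": 0},
    {"x": 0, "y": 0, "z": 0.5, "wx": 0, "wy": 0, "wz": 0, "hand": 0},
    {"x": 0, "y": 0, "z": 0, "wx": 0, "wy": 0, "wz": 0, "hand": 0}
  ]
}}

```text
clock: 6.47
tcp_pos: [0.4426, 0.2235, 0.1314]
ee_rot: [1.0, -0.0, 0.001, -0.0]
ft_force: [-0.8, 0.5, 0.2]
finger_gap: 0.008
grasp_force: 0.0
```

>>> {"method": "move_arm", "body": {
  "commands": [
    {"x": 0, "y": 0, "z": 0.5, "wx": 0, "wy": 0, "wz": 0, "hand": 0},
    {"x": 0, "y": 0, "z": 0.3, "wx": 0, "wy": 0, "wz": 0, "hand": 0},
    {"x": 0, "y": 0, "z": 0, "wx": 0, "wy": 0, "wz": 0, "hand": 0}
  ]
}}

```text
clock: 6.72
tcp_pos: [0.4421, 0.2237, 0.1299]
ee_rot: [1.0, -0.0, 0.0, 0.0]
ft_force: [-0.0, 0.0, 0.3]
finger_gap: 0.007
grasp_force: 0.0
```

>>> {"method": "move_arm", "body": {
  "commands": [
    {"x": 0, "y": 0, "z": 1, "wx": 0, "wy": 0, "wz": 0, "hand": 0},
    {"x": 0, "y": 0, "z": 1, "wx": 0, "wy": 0, "wz": 0, "hand": 0},
    {"x": 0, "y": 0, "z": 0.5, "wx": 0, "wy": 0, "wz": 0, "hand": 0},
    {"x": 0, "y": 0, "z": 0.5, "wx": 0, "wy": 0, "wz": 0, "hand": 0},
    {"x": 0, "y": 0, "z": 0, "wx": 0, "wy": 0, "wz": 0, "hand": 0}
  ]
}}

```text
clock: 7.13
tcp_pos: [0.442, 0.2236, 0.1266]
ee_rot: [1.0, -0.0, -0.0, 0.0]
ft_force: [-0.1, -0.1, 0.0]
finger_gap: 0.006
grasp_force: 0.0
```

>>> {"method": "move_arm", "body": {
  "commands": [
    {"x": 0, "y": 0, "z": 0.4, "wx": 0, "wy": 0, "wz": 0, "hand": 0},
    {"x": 0, "y": 0, "z": 0, "wx": 0, "wy": 0, "wz": 0, "hand": 0}
  ]
}}

```text
clock: 7.3
tcp_pos: [0.4421, 0.2236, 0.1263]
ee_rot: [1.0, -0.0, -0.0, 0.0]
ft_force: [0.3, 1.1, 0.1]
finger_gap: 0.003
grasp_force: 0.0
```

>>> {"method": "move_arm", "body": {
  "commands": [
    {"x": 0, "y": 0, "z": 0.4, "wx": 0, "wy": 0, "wz": 0, "hand": 0},
    {"x": 0, "y": 0, "z": 0, "wx": 0, "wy": 0, "wz": 0, "hand": 0}
  ]
}}

```text
clock: 7.47
tcp_pos: [0.4421, 0.2236, 0.1262]
ee_rot: [1.0, -0.0, 0.0, 0.0]
ft_force: [-0.3, -0.8, 1.8]
finger_gap: 0.001
grasp_force: 0.9
```

>>> {"method": "move_arm", "body": {
  "commands": [
    {"x": 0, "y": 0, "z": 0.4, "wx": 0, "wy": 0, "wz": 0, "hand": 0},
    {"x": 0, "y": 0, "z": 0, "wx": 0, "wy": 0, "wz": 0, "hand": 0}
  ]
}}

```text
clock: 7.63
tcp_pos: [0.4422, 0.2236, 0.1259]
ee_rot: [1.0, -0.0, 0.0, -0.0]
ft_force: [-0.3, -0.8, 4.6]
finger_gap: 0.003
grasp_force: 1.9
```

>>> {"method": "move_arm", "body": {
  "commands": [
    {"x": 0, "y": 0, "z": 0.4, "wx": 0, "wy": 0, "wz": 0, "hand": 0},
    {"x": 0, "y": 0, "z": 0, "wx": 0, "wy": 0, "wz": 0, "hand": 0},
    {"x": 0, "y": 0, "z": 0, "wx": 0, "wy": 0, "wz": 0, "hand": 0}
  ]
}}

```text
clock: 7.88
tcp_pos: [0.4422, 0.2236, 0.1258]
ee_rot: [1.0, -0.0, 0.0, -0.0]
ft_force: [-1.4, -0.6, 6.6]
finger_gap: 0.001
grasp_force: 3.2
```

>>> {"method": "move_arm", "body": {
  "commands": [
    {"x": 0, "y": 0, "z": 0.4, "wx": 0, "wy": 0, "wz": 0, "hand": 0},
    {"x": 0, "y": 0, "z": 0, "wx": 0, "wy": 0, "wz": 0, "hand": 0},
    {"x": 0, "y": 0, "z": 0, "wx": 0, "wy": 0, "wz": 0, "hand": 0}
  ]
}}

```text
clock: 8.13
tcp_pos: [0.4422, 0.2236, 0.1258]
ee_rot: [1.0, -0.0, 0.0, -0.0]
ft_force: [-2.4, -0.3, 8.8]
finger_gap: 0.007
grasp_force: 4.3
```

Jar D reached 9 N without a click, so it is sealed. Next is C.

>>> {"method": "move_arm", "body": {
  "commands": [
    {"x": 0, "y": 0, "z": -25, "wx": 0, "wy": 0, "wz": 0, "hand": 0},
    {"x": 25.7, "y": 25.8, "z": -5, "wx": 0, "wy": 0, "wz": 0, "hand": 0},
    {"x": 25.7, "y": 25.8, "z": 0, "wx": 0, "wy": 0, "wz": 0, "hand": 0},
    {"x": 25.7, "y": 25.8, "z": 0, "wx": 0, "wy": 0, "wz": 0, "hand": 0},
    {"x": 25.7, "y": 25.8, "z": 0, "wx": 0, "wy": 0, "wz": 0, "hand": 0},
    {"x": 0, "y": 0, "z": 15, "wx": 0, "wy": 0, "wz": 0, "hand": 0},
    {"x": 0, "y": 0, "z": 7, "wx": 0, "wy": 0, "wz": 0, "hand": 0},
    {"x": 0, "y": 0, "z": 3, "wx": 0, "wy": 0, "wz": 0, "hand": 0},
    {"x": 0, "y": 0, "z": 0, "wx": 0, "wy": 0, "wz": 0, "hand": 0},
    {"x": 0, "y": 0, "z": 0, "wx": 0, "wy": 0, "wz": 0, "hand": 0}
  ]
}}

```text
clock: 8.97
tcp_pos: [0.544, 0.1211, 0.1297]
ee_rot: [1.0, 0.0, -0.0, -0.0]
ft_force: [-0.5, -0.2, 0.5]
finger_gap: 0.003
grasp_force: 0.0
```

>>> {"method": "move_arm", "body": {
  "commands": [
    {"x": 0, "y": 0, "z": 0.5, "wx": 0, "wy": 0, "wz": 0, "hand": 0},
    {"x": 0, "y": 0, "z": 0.5, "wx": 0, "wy": 0, "wz": 0, "hand": 0},
    {"x": 0, "y": 0, "z": 0, "wx": 0, "wy": 0, "wz": 0, "hand": 0}
  ]
}}

```text
clock: 9.22
tcp_pos: [0.5448, 0.1209, 0.1293]
ee_rot: [1.0, 0.0, 0.0, 0.0]
ft_force: [-0.2, 0.0, -0.5]
finger_gap: 0.003
grasp_force: 0.0
```

>>> {"method": "move_arm", "body": {
  "commands": [
    {"x": 0, "y": 0, "z": 1, "wx": 0, "wy": 0, "wz": 0, "hand": 0},
    {"x": 0, "y": 0, "z": 0.8, "wx": 0, "wy": 0, "wz": 0, "hand": 0},
    {"x": 0, "y": 0, "z": 0.5, "wx": 0, "wy": 0, "wz": 0, "hand": 0},
    {"x": 0, "y": 0, "z": 0, "wx": 0, "wy": 0, "wz": 0, "hand": 0}
  ]
}}

```text
clock: 9.55
tcp_pos: [0.5447, 0.1204, 0.1264]
ee_rot: [1.0, -0.0, -0.0, 0.0]
ft_force: [0.2, 0.2, -0.0]
finger_gap: 0.002
grasp_force: 0.0
```

>>> {"method": "move_arm", "body": {
  "commands": [
    {"x": 0, "y": 0, "z": 0.5, "wx": 0, "wy": 0, "wz": 0, "hand": 0},
    {"x": 0, "y": 0, "z": 0, "wx": 0, "wy": 0, "wz": 0, "hand": 0}
  ]
}}

```text
clock: 9.72
tcp_pos: [0.5449, 0.1203, 0.1263]
ee_rot: [1.0, -0.0, 0.0, 0.0]
ft_force: [-0.3, 0.2, 2.6]
finger_gap: 0.005
grasp_force: 0.9
```

>>> {"method": "move_arm", "body": {
  "commands": [
    {"x": 0, "y": 0, "z": 0.4, "wx": 0, "wy": 0, "wz": 0, "hand": 0},
    {"x": 0, "y": 0, "z": 0, "wx": 0, "wy": 0, "wz": 0, "hand": 0}
  ]
}}

```text
clock: 9.88
tcp_pos: [0.5449, 0.1204, 0.126]
ee_rot: [1.0, -0.0, 0.0, 0.0]
ft_force: [-1.1, 0.0, 3.9]
finger_gap: 0.008
grasp_force: 1.8
```

>>> {"method": "move_arm", "body": {
  "commands": [
    {"x": 0, "y": 0, "z": 0.4, "wx": 0, "wy": 0, "wz": 0, "hand": 0},
    {"x": 0, "y": 0, "z": 0, "wx": 0, "wy": 0, "wz": 0, "hand": 0}
  ]
}}

```text
clock: 10.05
tcp_pos: [0.5449, 0.1204, 0.1259]
ee_rot: [1.0, -0.0, 0.0, 0.0]
ft_force: [-2.5, -0.2, 5.9]
finger_gap: 0.004
grasp_force: 3.0
```

>>> {"method": "move_arm", "body": {
  "commands": [
    {"x": 0, "y": 0, "z": 0.4, "wx": 0, "wy": 0, "wz": 0, "hand": 0},
    {"x": 0, "y": 0, "z": 0.2, "wx": 0, "wy": 0, "wz": 0, "hand": 0},
    {"x": 0, "y": 0, "z": 0, "wx": 0, "wy": 0, "wz": 0, "hand": 0}
  ]
}}

```text
clock: 10.3
tcp_pos: [0.545, 0.1203, 0.1258]
ee_rot: [1.0, -0.0, 0.0, 0.0]
ft_force: [-3.0, -0.4, 8.2]
finger_gap: 0.009
grasp_force: 4.4
```

Jar C is sealed too, so B must be the one. I press it.

>>> {"method": "move_arm", "body": {
  "commands": [
    {"x": 0, "y": 0, "z": -25, "wx": 0, "wy": 0, "wz": 0, "hand": 0},
    {"x": -9, "y": 28, "z": -5, "wx": 0, "wy": 0, "wz": 0, "hand": 0},
    {"x": -9, "y": 28, "z": 0, "wx": 0, "wy": 0, "wz": 0, "hand": 0},
    {"x": -9, "y": 28, "z": 0, "wx": 0, "wy": 0, "wz": 0, "hand": 0},
    {"x": -8, "y": 27, "z": 0, "wx": 0, "wy": 0, "wz": 0, "hand": 0},
    {"x": 0, "y": 0, "z": 15, "wx": 0, "wy": 0, "wz": 0, "hand": 0},
    {"x": 0, "y": 0, "z": 7, "wx": 0, "wy": 0, "wz": 0, "hand": 0},
    {"x": 0, "y": 0, "z": 4, "wx": 0, "wy": 0, "wz": 0, "hand": 0},
    {"x": 0, "y": 0, "z": 0, "wx": 0, "wy": 0, "wz": 0, "hand": 0},
    {"x": 0, "y": 0, "z": 0, "wx": 0, "wy": 0, "wz": 0, "hand": 0},
    {"x": 0, "y": 0, "z": 0, "wx": 0, "wy": 0, "wz": 0, "hand": 0}
  ]
}}

```text
clock: 11.22
tcp_pos: [0.5103, 0.01, 0.1288]
ee_rot: [1.0, 0.0, 0.0, 0.0]
ft_force: [-1.1, 0.1, -0.3]
finger_gap: 0.006
grasp_force: 0.0
```

>>> {"method": "move_arm", "body": {
  "commands": [
    {"x": 0, "y": 0, "z": 0.7, "wx": 0, "wy": 0, "wz": 0, "hand": 0},
    {"x": 0, "y": 0, "z": 0.5, "wx": 0, "wy": 0, "wz": 0, "hand": 0},
    {"x": 0, "y": 0, "z": 0, "wx": 0, "wy": 0, "wz": 0, "hand": 0}
  ]
}}

```text
clock: 11.47
tcp_pos: [0.5099, 0.0097, 0.1276]
ee_rot: [1.0, 0.0, 0.0, 0.0]
ft_force: [0.4, 0.2, 0.6]
finger_gap: 0.005
grasp_force: 0.0
```

>>> {"method": "move_arm", "body": {
  "commands": [
    {"x": 0, "y": 0, "z": 0.5, "wx": 0, "wy": 0, "wz": 0, "hand": 0},
    {"x": 0, "y": 0, "z": 0.4, "wx": 0, "wy": 0, "wz": 0, "hand": 0},
    {"x": 0, "y": 0, "z": 0, "wx": 0, "wy": 0, "wz": 0, "hand": 0}
  ]
}}

```text
clock: 11.72
tcp_pos: [0.5097, 0.0094, 0.1265]
ee_rot: [1.0, -0.0, -0.0, 0.0]
ft_force: [-0.5, 0.4, 0.3]
finger_gap: 0.006
grasp_force: 0.0
```

>>> {"method": "move_arm", "body": {
  "commands": [
    {"x": 0, "y": 0, "z": 0.4, "wx": 0, "wy": 0, "wz": 0, "hand": 0},
    {"x": 0, "y": 0, "z": 0.3, "wx": 0, "wy": 0, "wz": 0, "hand": 0},
    {"x": 0, "y": 0, "z": 0, "wx": 0, "wy": 0, "wz": 0, "hand": 0}
  ]
}}

```text
clock: 11.97
tcp_pos: [0.5099, 0.0094, 0.1262]
ee_rot: [1.0, -0.0, 0.0, 0.0]
ft_force: [-0.9, -0.0, 4.1]
finger_gap: 0.004
grasp_force: 1.7
```

>>> {"method": "move_arm", "body": {
  "commands": [
    {"x": 0, "y": 0, "z": 0.5, "wx": 0, "wy": 0, "wz": 0, "hand": 0},
    {"x": 0, "y": 0, "z": 0, "wx": 0, "wy": 0, "wz": 0, "hand": 0},
    {"x": 0, "y": 0, "z": 0, "wx": 0, "wy": 0, "wz": 0, "hand": 0},
    {"x": 0, "y": 0, "z": 0, "wx": 0, "wy": 0, "wz": 0, "hand": 0}
  ]
}}

```text
clock: 12.3
tcp_pos: [0.5098, 0.0094, 0.1251]
ee_rot: [1.0, -0.0, -0.0, 0.0]
ft_force: [-0.1, 0.9, -0.0]
finger_gap: 0.004
grasp_force: 0.0
```

Force fell from over 4 N to 0 and the tip dropped, so B clicked. I confirm with a light push, then rise and open.

>>> {"method": "move_arm", "body": {
  "commands": [
    {"x": 0, "y": 0, "z": 0.6, "wx": 0, "wy": 0, "wz": 0, "hand": 0},
    {"x": 0, "y": 0, "z": 0.6, "wx": 0, "wy": 0, "wz": 0, "hand": 0},
    {"x": 0, "y": 0, "z": 0.5, "wx": 0, "wy": 0, "wz": 0, "hand": 0},
    {"x": 0, "y": 0, "z": 0, "wx": 0, "wy": 0, "wz": 0, "hand": 0}
  ]
}}

```text
clock: 12.63
tcp_pos: [0.5097, 0.0094, 0.1237]
ee_rot: [1.0, -0.0, -0.0, 0.0]
ft_force: [-0.1, 0.1, 2.4]
finger_gap: 0.004
grasp_force: 1.0
```

>>> {"method": "move_arm", "body": {
  "commands": [
    {"x": 0, "y": 0, "z": -20, "wx": 0, "wy": 0, "wz": 0, "hand": 0},
    {"x": 0, "y": 0, "z": -20, "wx": 0, "wy": 0, "wz": 0, "hand": 94},
    {"x": 0, "y": 0, "z": 0, "wx": 0, "wy": 0, "wz": 0, "hand": 94},
    {"x": 0, "y": 0, "z": 0, "wx": 0, "wy": 0, "wz": 0, "hand": 94},
    {"x": 0, "y": 0, "z": 0, "wx": 0, "wy": 0, "wz": 0, "hand": 94},
    {"x": 0, "y": 0, "z": 0, "wx": 0, "wy": 0, "wz": 0, "hand": 94},
    {"x": 0, "y": 0, "z": 0, "wx": 0, "wy": 0, "wz": 0, "hand": 94},
    {"x": 0, "y": 0, "z": 0, "wx": 0, "wy": 0, "wz": 0, "hand": 94},
    {"x": 0, "y": 0, "z": 0, "wx": 0, "wy": 0, "wz": 0, "hand": 94},
    {"x": 0, "y": 0, "z": 0, "wx": 0, "wy": 0, "wz": 0, "hand": 94},
    {"x": 0, "y": 0, "z": 0, "wx": 0, "wy": 0, "wz": 0, "hand": 94},
    {"x": 0, "y": 0, "z": 0, "wx": 0, "wy": 0, "wz": 0, "hand": 94}
  ]
}}

```text
clock: 13.63
tcp_pos: [0.5098, 0.0094, 0.1636]
ee_rot: [1.0, -0.0, -0.0, 0.0]
ft_force: [-0.2, -0.3, -0.3]
finger_gap: 0.746
grasp_force: 0.0
```

```bash
python3 - <<'E'
from h import *
st=read_state();print(st["clock"],st["tcp_pos"],st["finger_gap"])
c=cam("wrist");cv2.imwrite("pics/w5.png",c["img"][:,:,::-1])
print(proj(c,[[.51,.009,.103],[st["tcp_pos"][0],st["tcp_pos"][1],.103]]))
E
```

```text
13.6333 [0.50977844 0.00940409 0.16356723] 0.7463495773019639
[[281.58851397 229.89401542]
 [281.01978042 230.189657  ]]
```

View pics/w5.png

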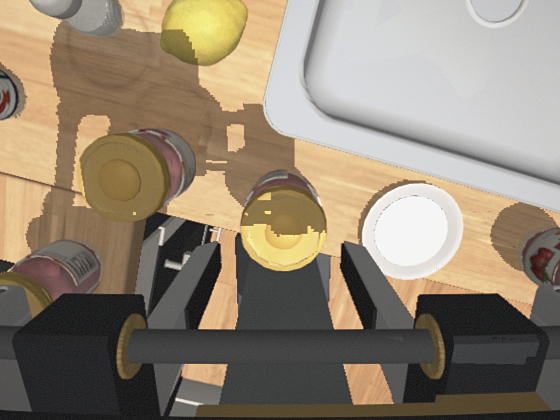

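The view shows the lid centred at about (284,228) between the opening fingers and the saucer at about (412,231). I shift 2 mm, open fully, descend and grip.

>>> {"method": "move_arm", "body": {
  "commands": [
    {"x": 0, "y": 2, "z": 0, "wx": 0, "wy": 0, "wz": 0, "hand": 94},
    {"x": 0, "y": 0, "z": 0, "wx": 0, "wy": 0, "wz": 0, "hand": 94},
    {"x": 0, "y": 0, "z": 0, "wx": 0, "wy": 0, "wz": 0, "hand": 94},
    {"x": 0, "y": 0, "z": 0, "wx": 0, "wy": 0, "wz": 0, "hand": 94},
    {"x": 0, "y": 0, "z": 14, "wx": 0, "wy": 0, "wz": 0, "hand": 94},
    {"x": 0, "y": 0, "z": 14, "wx": 0, "wy": 0, "wz": 0, "hand": 94},
    {"x": 0, "y": 0, "z": 14, "wx": 0, "wy": 0, "wz": 0, "hand": 94},
    {"x": 0, "y": 0, "z": 14, "wx": 0, "wy": 0, "wz": 0, "hand": 94},
    {"x": 0, "y": 0, "z": 10, "wx": 0, "wy": 0, "wz": 0, "hand": 94},
    {"x": 0, "y": 0, "z": 0, "wx": 0, "wy": 0, "wz": 0, "hand": 94},
    {"x": 0, "y": 0, "z": 0, "wx": 0, "wy": 0, "wz": 0, "hand": 94}
  ]
}}

```text
clock: 14.6
tcp_pos: [0.5096, 0.0074, 0.0974]
ee_rot: [1.0, -0.0, -0.0, -0.0]
ft_force: [-0.1, 0.1, 0.4]
finger_gap: 1.002
grasp_force: 0.0
```

>>> {"method": "move_arm", "body": {
  "commands": [
    {"x": 0, "y": 0, "z": 0, "wx": 0, "wy": 0, "wz": 0, "hand": 75},
    {"x": 0, "y": 0, "z": 0, "wx": 0, "wy": 0, "wz": 0, "hand": 70},
    {"x": 0, "y": 0, "z": 0, "wx": 0, "wy": 0, "wz": 0, "hand": 66},
    {"x": 0, "y": 0, "z": 0, "wx": 0, "wy": 0, "wz": 0, "hand": 62},
    {"x": 0, "y": 0, "z": 0, "wx": 0, "wy": 0, "wz": 0, "hand": 40},
    {"x": 0, "y": 0, "z": 0, "wx": 0, "wy": 0, "wz": 0, "hand": 40},
    {"x": 0, "y": 0, "z": 0, "wx": 0, "wy": 0, "wz": 0, "hand": 40},
    {"x": 0, "y": 0, "z": 0, "wx": 0, "wy": 0, "wz": 0, "hand": 40}
  ]
}}

```text
clock: 15.27
tcp_pos: [0.51, 0.0074, 0.098]
ee_rot: [1.0, -0.0, 0.0, 0.0]
ft_force: [0.1, -0.5, 3.5]
finger_gap: 0.664
grasp_force: 30.0
```

>>> {"method": "move_arm", "body": {
  "commands": [
    {"x": 0, "y": 0, "z": -10, "wx": 0, "wy": 0, "wz": 0, "hand": 40},
    {"x": 0, "y": 0, "z": -15, "wx": 0, "wy": 0, "wz": 0, "hand": 40},
    {"x": 0, "y": 0, "z": -15, "wx": 0, "wy": 0, "wz": 0, "hand": 40},
    {"x": 0, "y": 0, "z": 0, "wx": 0, "wy": 0, "wz": 0, "hand": 40},
    {"x": 0, "y": 0, "z": 0, "wx": 0, "wy": 0, "wz": 0, "hand": 40}
  ]
}}

```text
clock: 15.68
tcp_pos: [0.5099, 0.0074, 0.1379]
ee_rot: [1.0, -0.0, 0.0, 0.0]
ft_force: [0.0, -0.6, -4.4]
finger_gap: 0.665
grasp_force: 30.0
```

```bash
python3 - <<'E'
from h import *
st=read_state();print(st["clock"],st["tcp_pos"],st["ft_force"],st["finger_gap"])
c=cam("wrist")
def sauc(c,guess):
    h=cv2.cvtColor(c["img"],cv2.COLOR_RGB2HSV);m=cv2.inRange(h,(0,0,90),(180,28,255))
    m=cv2.morphologyEx(m,cv2.MORPH_OPEN,np.ones((5,5)))
    cs,_=cv2.findContours(m,cv2.RETR_EXTERNAL,cv2.CHAIN_APPROX_NONE);g=proj(c,guess)[0]
    k=min([k for k in cs if cv2.contourArea(k)>300],key=lambda k:np.hypot(*(k[:,0].mean(0)-g)))
    e=cv2.fitEllipse(cv2.convexHull(k));print(e,ray(c,e[0],.009).round(4))
sauc(c,[.476,-.123,.01])
import pickle
d,_=pickle.load(open("w4.pkl","rb"));sauc(d,[.476,-.123,.01])
i=cv2.imread("pics/w5.png")[:,:,::-1];t=np.array([.5098,.0094,.1636]);Rt=c["R"]
co=-c["R"].T@c["t"]+t-st["tcp_pos"];f=dict(c,img=np.ascontiguousarray(i),t=-Rt@co)
sauc(f,[.476,-.123,.01]);print(ray(f,(412,231),.009))
E
```

```text
15.6833 [0.50988027 0.00736763 0.13786851] [ 0.02610254 -0.62733863 -4.36279646] 0.6653775045315852
((405.5772705078125, 256.9579162597656), (111.9098892211914, 156.6343994140625), 44.6173095703125) [ 0.459  -0.1121  0.009 ]
((491.496337890625, 157.32888793945312), (82.39610290527344, 96.35907745361328), 40.69382095336914) [ 0.4757 -0.1246  0.009 ]
((404.5348205566406, 253.3133544921875), (108.8420181274414, 148.56124877929688), 23.661949157714844) [ 0.4517 -0.1192  0.009 ]
[ 0.47621224 -0.12440974  0.009     ]
```

>>> {"method": "move_arm", "body": {
  "commands": [
    {"x": -4, "y": 16, "z": 0, "wx": 0, "wy": 0, "wz": 0, "hand": 40},
    {"x": -6, "y": 20, "z": 0, "wx": 0, "wy": 0, "wz": 0, "hand": 40},
    {"x": -6, "y": 24, "z": 0, "wx": 0, "wy": 0, "wz": 0, "hand": 40},
    {"x": -6, "y": 24, "z": 0, "wx": 0, "wy": 0, "wz": 0, "hand": 40},
    {"x": -6, "y": 22, "z": 0, "wx": 0, "wy": 0, "wz": 0, "hand": 40},
    {"x": -4, "y": 16, "z": 0, "wx": 0, "wy": 0, "wz": 0, "hand": 40},
    {"x": -2, "y": 10, "z": 0, "wx": 0, "wy": 0, "wz": 0, "hand": 40},
    {"x": 0, "y": 0, "z": 8, "wx": 0, "wy": 0, "wz": 0, "hand": 40},
    {"x": 0, "y": 0, "z": 8, "wx": 0, "wy": 0, "wz": 0, "hand": 40},
    {"x": 0, "y": 0, "z": 4, "wx": 0, "wy": 0, "wz": 0, "hand": 40},
    {"x": 0, "y": 0, "z": 0, "wx": 0, "wy": 0, "wz": 0, "hand": 40},
    {"x": 0, "y": 0, "z": 0, "wx": 0, "wy": 0, "wz": 0, "hand": 40}
  ]
}}

```text
clock: 16.73
tcp_pos: [0.4754, -0.1235, 0.1169]
ee_rot: [1.0, 0.0, -0.001, -0.0]
ft_force: [0.7, 0.5, -4.4]
finger_gap: 0.66
grasp_force: 30.0
```

```bash
python3 - <<'E'
from h import *
st=read_state();print(st["clock"],st["tcp_pos"],st["ft_force"],st["finger_gap"])
c=cam("side")
cv2.imwrite("pics/s2.png",cv2.resize(c["img"][140:300,260:480],None,fx=3,fy=3,interpolation=cv2.INTER_CUBIC)[:,:,::-1])
E
```

```text
16.7333 [ 0.4754106  -0.12348156  0.11689001] [ 0.72647586  0.5053807  -4.40893728] 0.6604938874717412
```

View pics/s2.png

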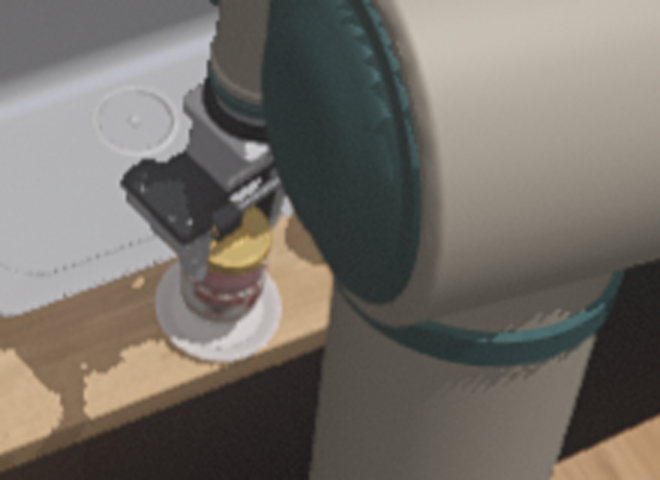

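The side crop shows the jar above the saucer (centred at about (219,308)), well centred over it. I lower it.

>>> {"method": "move_arm", "body": {
  "commands": [
    {"x": 0, "y": 0, "z": 6, "wx": 0, "wy": 0, "wz": 0, "hand": 40},
    {"x": 0, "y": 0, "z": 4, "wx": 0, "wy": 0, "wz": 0, "hand": 40},
    {"x": 0, "y": 0, "z": 2, "wx": 0, "wy": 0, "wz": 0, "hand": 40},
    {"x": 0, "y": 0, "z": 1, "wx": 0, "wy": 0, "wz": 0, "hand": 40},
    {"x": 0, "y": 0, "z": 0, "wx": 0, "wy": 0, "wz": 0, "hand": 40},
    {"x": 0, "y": 0, "z": 0, "wx": 0, "wy": 0, "wz": 0, "hand": 40},
    {"x": 0, "y": 0, "z": 0, "wx": 0, "wy": 0, "wz": 0, "hand": 40}
  ]
}}

```text
clock: 17.37
tcp_pos: [0.4759, -0.1247, 0.1048]
ee_rot: [1.0, -0.0, 0.0, 0.0]
ft_force: [-0.4, 0.1, -3.8]
finger_gap: 0.667
grasp_force: 30.0
```

>>> {"method": "move_arm", "body": {
  "commands": [
    {"x": 0, "y": 0, "z": 1, "wx": 0, "wy": 0, "wz": 0, "hand": 40},
    {"x": 0, "y": 0, "z": 0.5, "wx": 0, "wy": 0, "wz": 0, "hand": 40},
    {"x": 0, "y": 0, "z": 0, "wx": 0, "wy": 0, "wz": 0, "hand": 40},
    {"x": 0, "y": 0, "z": 0, "wx": 0, "wy": 0, "wz": 0, "hand": 40}
  ]
}}

```text
clock: 17.7
tcp_pos: [0.4757, -0.1246, 0.1031]
ee_rot: [1.0, -0.0, -0.0, 0.0]
ft_force: [0.1, 0.0, -4.0]
finger_gap: 0.662
grasp_force: 30.0
```

>>> {"method": "move_arm", "body": {
  "commands": [
    {"x": 0, "y": 0, "z": 0.5, "wx": 0, "wy": 0, "wz": 0, "hand": 40},
    {"x": 0, "y": 0, "z": 0.4, "wx": 0, "wy": 0, "wz": 0, "hand": 40},
    {"x": 0, "y": 0, "z": 0, "wx": 0, "wy": 0, "wz": 0, "hand": 40},
    {"x": 0, "y": 0, "z": 0, "wx": 0, "wy": 0, "wz": 0, "hand": 40}
  ]
}}

```text
clock: 18.03
tcp_pos: [0.4757, -0.1247, 0.1031]
ee_rot: [1.0, -0.0, 0.0, 0.0]
ft_force: [-2.4, 1.6, 4.8]
finger_gap: 0.662
grasp_force: 30.0
```

Down. The force has gone from -4 to +5 N, so the jar stands on the well. I open slowly and then rise.

>>> {"method": "move_arm", "body": {
  "commands": [
    {"x": 0, "y": 0, "z": -0.7, "wx": 0, "wy": 0, "wz": 0, "hand": 40},
    {"x": 0, "y": 0, "z": 0, "wx": 0, "wy": 0, "wz": 0, "hand": 66},
    {"x": 0, "y": 0, "z": 0, "wx": 0, "wy": 0, "wz": 0, "hand": 70},
    {"x": 0, "y": 0, "z": 0, "wx": 0, "wy": 0, "wz": 0, "hand": 90},
    {"x": 0, "y": 0, "z": 0, "wx": 0, "wy": 0, "wz": 0, "hand": 90},
    {"x": 0, "y": 0, "z": 0, "wx": 0, "wy": 0, "wz": 0, "hand": 90},
    {"x": 0, "y": 0, "z": 0, "wx": 0, "wy": 0, "wz": 0, "hand": 90},
    {"x": 0, "y": 0, "z": 0, "wx": 0, "wy": 0, "wz": 0, "hand": 90}
  ]
}}

```text
clock: 18.7
tcp_pos: [0.4758, -0.1247, 0.1029]
ee_rot: [1.0, -0.0, 0.0, 0.0]
ft_force: [0.1, -0.2, 0.1]
finger_gap: 0.958
grasp_force: 0.0
```

>>> {"method": "move_arm", "body": {
  "commands": [
    {"x": 0, "y": 0, "z": -10, "wx": 0, "wy": 0, "wz": 0, "hand": 90},
    {"x": 0, "y": 0, "z": -20, "wx": 0, "wy": 0, "wz": 0, "hand": 90},
    {"x": 0, "y": 0, "z": -30, "wx": 0, "wy": 0, "wz": 0, "hand": 90},
    {"x": 0, "y": 0, "z": -30, "wx": 0, "wy": 0, "wz": 0, "hand": 90},
    {"x": 0, "y": 0, "z": -30, "wx": 0, "wy": 0, "wz": 0, "hand": 90},
    {"x": 0, "y": 0, "z": 0, "wx": 0, "wy": 0, "wz": 0, "hand": 90},
    {"x": 0, "y": 0, "z": 0, "wx": 0, "wy": 0, "wz": 0, "hand": 90}
  ]
}}

```text
clock: 19.28
tcp_pos: [0.4768, -0.125, 0.2246]
ee_rot: [1.0, -0.0, 0.002, 0.001]
ft_force: [-0.9, 0.1, -0.1]
finger_gap: 0.955
grasp_force: 0.0
```

```bash
python3 - <<'E'
from h import *
st=read_state();print(st["clock"],st["tcp_pos"],st["ft_force"],st["finger_gap"])
c=cam("wrist");cv2.imwrite("pics/w6.png",c["img"][:,:,::-1])
print(proj(c,[[.476,-.1245,.112],[.476,-.1245,.009]]))
E
```

```text
19.2833 [ 0.4767566  -0.12501506  0.22463005] [-0.85868795  0.13647838 -0.06114248] 0.9545877840504892
[[280.08677173 211.76047218]
 [280.01167195 187.89579586]]
```

View pics/w6.png

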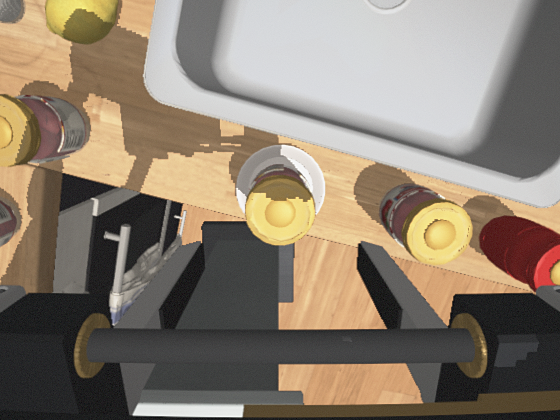

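The jar stands upright in the saucer, its lid centred at (280,211) against (280,212) expected and the saucer at (280,188). Everything else stands where it was.

```bash
python3 -c "
from rig import *
print(hand_in())"
```

```text
the job is handed in; nothing more can be done
None
```

Jar B was the unsealed one: its button clicked in, and it now stands upright and released in the saucer's well; the other three stayed hard when pressed to 8–11 N and were left in place, and the job is handed in (no verdict was shown).

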